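# Lock the open quarter-turn fastener of a junction box

### The job

The cover of the long grey junction box on the bench is held by three black-winged quarter-turn fasteners, and one is still undone: it stands higher than the other two, askew to the slot under it. Turn its wing into line with its slot, push it in against its spring, turn it a quarter turn clockwise (seen from above) while it is held in, and let go, so that it stays down and locked crosswise like the other two.

Things in the scene. Friction and masses are not known exactly. Their poses are not given: they have to be found in the camera images.
- wing (a point): Centre of the top edge of the undone fastener's black wing, on its axis, moves with it. Wing: 9 mm thick (x), 38 long (y), 30 tall; z up. Top 58 mm above the box's cover when undone. Below: 19 mm collar, shaft, 32 x 7 x 6 mm cross bar parallel to the wing. Grip across the 9 mm, TCP 3 mm below the top edge, and fingertips stay clear of the plate. The locked two are alike but fixed, 13.5 mm lower.
- slot (a point): Centre of the undone fastener's slot, on top of its fixed steel plate (48 x 56 mm, 6 mm thick, on the cover). Slot 40 mm long (y), 16 wide (x), along the box's long side; z up. Box fixed, 110 x 360 mm, its cover 125 mm above the bench, turned up to 10 degrees; three such plates in a row 115 mm apart, the undone fastener at any of them.
- stud_turn (a joint): Turn of the undone fastener, rad: 0 = wing and cross bar in line with the slot, growing clockwise seen from above, 1.57 = crosswise (locked when in). Starts at 0.55 to 1.2, so first turn it back counter-clockwise to 0; the bar enters the slot within 0.25 rad of 0, else it stops on the plate. Stops at -0.6 and 1.65. Stays where it is left (friction 0.015 N m).
- stud_push (a joint): How far the undone fastener is pushed down, m: 0 = standing out, 0.020 = stop. A spring (1.6 N at the top, 4 N at the stop) lifts it again when let go unlocked. Beyond 0.014 the cross bar is under the plate and can turn; turned crosswise it catches there and rests at about 0.0135 when let go.

How it is judged:
On the way, in this order (a step that is already met when the one before it is completed fails the run):
1. the fastener is pushed in through its slot (value of joint stud_push above 0.0115 m and value of joint stud_turn below 0.6 rad), for 0.1 s.
2. the fastener is turned crosswise while in (value of joint stud_push above 0.0115 m and value of joint stud_turn above 1.2 rad), for 0.1 s.
At the end, for the whole second after the job is handed in: The fastener, let go, stays down (at least 11.5 mm below its undone height) with its wing crosswise to the slot: turned at least 1.2 rad (69 degrees) clockwise from being in line with the slot (all of step 2); the robot touches nothing.
It also fails if it takes over 51 s, if anything falls off the work surface, if the arm or the gripper's body presses on something with over 40 N, if the wrist force passes 120 N, or if a joint passes its speed limit or range.

### The arm

A 7-joint arm with a two-finger parallel gripper is mounted at the origin on a cart in front of the work surface, level with it; the furniture and walls round the work are solid. World frame = base frame: x ahead of the robot, y to its left, z up, the work surface at z = 0. Lengths are in m, angles in rad, forces in N, time in s.
With the tool pointing down it reaches from about 0.4 to 0.85 m from the base axis. Payload 10.4 kg.
Tool frame: the origin (TCP) lies between the finger pads, 19 mm behind the fingertips; this is the grasp point; z points along the fingers, y is the line along which they close (so a half turn about z gives the same grasp; the last joint's range is limited). The gripper opens to 87 mm and grips with 3 to 60 N. Pads are 19 mm wide; open, the fingers measure 117 mm over their backs; the gripper's body (75 mm by 190 mm) begins 51 mm behind the grasp point.
Start: joints at [1.193, 0.332, -0.065, 1.46, 0.022, 1.35, -0.088], TCP at [0.217, -0.586, 0.241] pointing down, gripper open.
Joint ranges: [-2.6, 2.6], [-0.5, 2.12], [-1.47, 1.34], [0.16, 2.42], [-1.27, 4.41], [0.06, 2.06], [-2.6, 2.6]. Speed limits (rad/s): [2.22, 2.22, 2.79, 2.79, 3.14, 3.14, 3.14].

### API

Orientations are given as a unit quaternion [x, y, z, w].
In Python, from bench import r gives the robot as it stands.
- The arm moves only by the tool jog_arm, called after "Request:" as name(argument=value, ...) on one line, values as JSON. Schema: {"type":"object","properties":{"motion":{"type":"object","properties":{"x":{"type":"array","items":{"type":"number"},"minItems":1,"maxItems":12},"y":{"type":"array","items":{"type":"number"},"minItems":1,"maxItems":12},"z":{"type":"array","items":{"type":"number"},"minItems":1,"maxItems":12},"yaw":{"type":"array","items":{"type":"number"},"minItems":1,"maxItems":12},"jaw":{"type":"array","items":{"type":"number"},"minItems":1,"maxItems":12}},"additionalProperties":false,"required":["x","y","z","yaw","jaw"]},"grip_force":{"type":"number"},"only":{"type":"string"},"quiet":{"type":"boolean"},"lines":{"type":"string"}},"required":["motion"],"additionalProperties":false}. motion is an object with one list for each field, all of the same length, 1 to 12, a row being the entries at one place: x, y, z (the shift in m), yaw (a turn about the tool's z in rad), jaw (the finger opening in m); each row is the pose to reach, as a shift and turn from the pose commanded when the call began, along the tool's axes at that moment; what a row does not reach only later rows make up. A row lasts 1/10 s, in which the tool goes at most 0.05 m and 0.15 rad, less where a joint would pass 70% of its speed; a pose out of reach is approached as far as the arm can. The fingers move at their own pace and stop on an object; grip_force is the grip in N (left out, the last holds). Time passes only in rows, so rows that do not move let the fingers close. The tool returns the time, the measured TCP pose, the force, the opening and the grip force at its end. only (a regular expression) keeps the lines of the reply that match it, lines (a string "A,B") keeps lines A to B, and quiet returns only ok. Input that does not fit is refused with a message, and nothing moves.
- r.read_state(): the state, without advancing time (a new reading comes with each control period).
- r.camera(name): name is "scene" or "top" or "wrist"; returns a dict with "img" (384x512x3 uint8, red, green, blue), "fx", "fy", "cx", "cy" (pixels), "pose" (4x4, takes a point from camera to world coordinates). Camera axes: x right, y down, z forward; pixel columns grow to the right and rows downward; lengths in m; the calibration is good to about 2 mm. The wrist camera is an equidistant fisheye: a pixel r from the principal point sees the ray r / f radians off the axis. A picture is of the moment at which its call begins. There is no depth.
- r.close_job(): hands the job in; it is judged then, once.
The state is a dict: "time": time; "joint_positions": joint angles; "joint_vel": joint speeds; "joint_torque": joint torques, N m; "ee_pos": TCP position; "eef_rot": TCP orientation; "ft_force": force on the tool from outside, world axes, zero at the start; "torque": the same for the moment, N m; "width": finger opening in m; "grip_force": force on a finger pad.
Only numpy, scipy, OpenCV 4.12 (cv2) and the standard library are available. Lean on these libraries where they do the work, as an engineer would, in place of code of your own. Each camera call takes 0.05 s, during which the arm holds its last target. There are 200 camera calls.

## Working session

There is one attempt and no reset: what is moved stays moved. The work goes in short steps, Python scripts to look and compute and a tool call to move; the robot and the scene stay as the last step left them, time stands still between calls to the robot, and variables do not carry over. Pictures are saved under pics/ and viewed, at most 10 in all, crops included, and the job is handed in when it is done.

```bash
mkdir -p pics; ls
```

Run:
```python
from bench import r
import cv2,numpy as np
s=r.read_state();print(s['time'],s['ee_pos'],s['eef_rot'],s['width'])
for n in("top","scene"):
    c=r.camera(n);cv2.imwrite(f'pics/{n}0.png',c['img'][:,:,::-1]);np.savez(f'{n}0.npz',**c)
    print(n,c['fx'],c['cx'],c['cy'],c['pose'].round(3).tolist())
```

```text
bench.py
pics
0.0 [ 0.21700225 -0.58575444  0.24045927] [ 9.84300981e-01  1.76496747e-01 -1.68924151e-04 -6.69115362e-04] 0.08677385186097457
top 418.16694347686087 259.8361997428493 194.3447939952344 [[0.022, -0.987, 0.158, 0.424], [-1.0, -0.021, 0.004, 0.239], [-0.0, -0.158, -0.987, 1.054], [0.0, 0.0, 0.0, 1.0]]
scene 377.42993326025197 255.00952874852544 195.74957580118948 [[-0.896, -0.223, 0.384, 0.199], [-0.444, 0.43, -0.786, 0.914], [0.01, -0.875, -0.485, 0.597], [0.0, 0.0, 0.0, 1.0]]
```

View pics/top0.png

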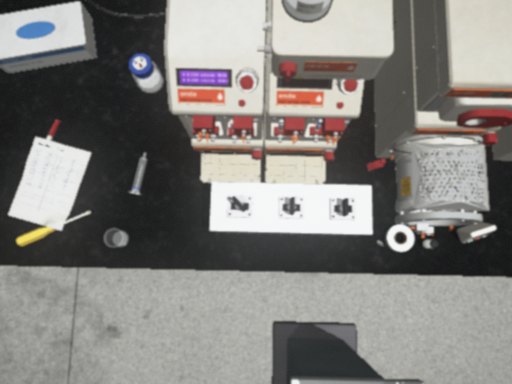

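View pics/scene0.png

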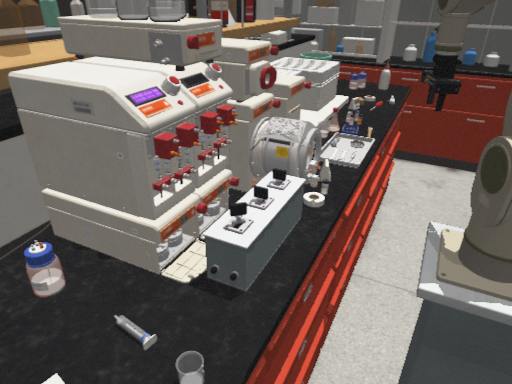

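The top view shows the box at columns 210–373, rows 183–234. The left fastener, at about (238,206), is askew. In the scene view it is the near one, at about (238,212).

Create h.py:
```python
import numpy as np,cv2
def ray(c,u,v):
    d=np.array([(u-c['cx'])/c['fx'],(v-c['cy'])/c['fy'],1.]);P=c['pose'];return P[:3,3],P[:3,:3]@d
def onz(c,u,v,z):
    o,d=ray(c,u,v);return o+d*(z-o[2])/d[2]
def proj(c,p):
    P=c['pose'];q=P[:3,:3].T@(np.asarray(p)-P[:3,3]);return q[0]/q[2]*c['fx']+c['cx'],q[1]/q[2]*c['fy']+c['cy']
```

Run:
```python
from h import *
t=np.load('top0.npz');s=np.load('scene0.npz')
g=t['img'].astype(int)
m=(g.min(2)>215).astype(np.uint8);m[:182]=0;m[240:]=0;m[:,:205]=0;m[:,380:]=0
ct=max(cv2.findContours(m,0,2)[0],key=cv2.contourArea)
w=np.array([onz(t,u,v,.125)[:2] for u,v in ct[:,0]],np.float32)
(c,sz,a)=cv2.minAreaRect(w);print(c,sz,a)
A=cv2.resize(t['img'][185:230,215:365],None,fx=5.3,fy=5.3,interpolation=cv2.INTER_CUBIC)
B=cv2.resize(s['img'][160:245,200:300],None,fx=3.5,fy=3.5,interpolation=cv2.INTER_CUBIC)
o=np.zeros((A.shape[0]+B.shape[0],800,3),np.uint8);o[:A.shape[0],:A.shape[1]]=A;o[A.shape[0]:,:B.shape[1]]=B
cv2.imwrite('pics/c.png',o[:,:,::-1])
```

```text
(0.5461958050727844, 0.17269492149353027) (0.3589462637901306, 0.11119693517684937) 89.87326049804688
```

View pics/c.png

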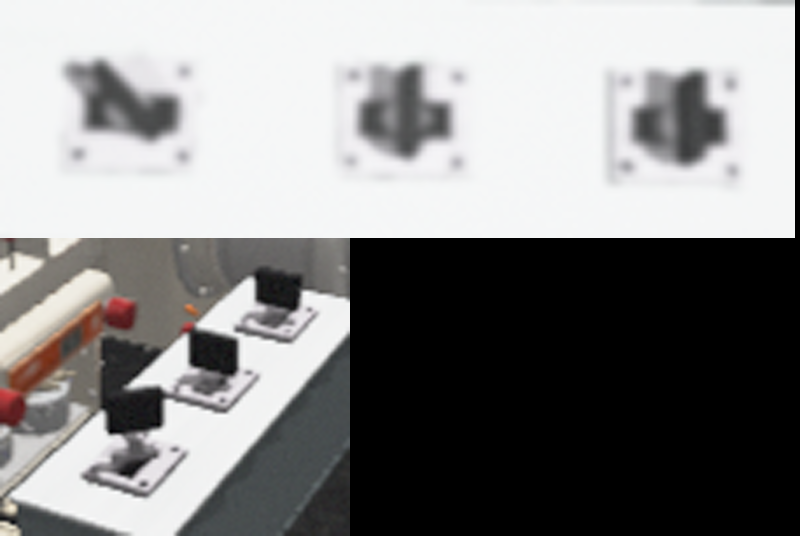

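Run:
```python
from h import *
t=np.load('top0.npz');s=np.load('scene0.npz')
f=lambda u,v:(215+u/5.3,185+v/5.3)
for n,u,v in(("plateL",132,113),("plateM",403,121),("plateR",673,127)): print(n,onz(t,*f(u,v),.131).round(4))
for y in(.288,.173,.058):print(proj(t,(.546,y,.131)), [ (a-215)*5.3 for a in proj(t,(.546,y,.131))[:1]])
a,b=[onz(t,*f(*q),.183) for q in((97,65),(158,130))];print('wing',a,b,(a+b)/2,np.linalg.norm(a-b),np.arctan2((a-b)[0],(a-b)[1]))
for z in(.2,.25,.3):print('valve x at',z,onz(t,230,140,z).round(3), 'drum', onz(t,400,180,z).round(3),onz(t,440,225,z).round(3))
```

```text
plateL [0.5443 0.2862 0.131 ]
plateM [0.5433 0.1723 0.131 ]
plateR [0.5432 0.059  0.131 ]
(np.float64(239.10983692752941), np.float64(205.53241761550478)) [np.float64(127.7821357159059)]
(np.float64(290.74967357372714), np.float64(206.63599271882384)) [np.float64(401.4732699407538)]
(np.float64(342.4369692857146), np.float64(207.74058205159898)) [np.float64(675.4159372142874)]
wing [0.5564633  0.29799577 0.183     ] [0.5309609  0.27302598 0.183     ] [0.5437121  0.28551087 0.183     ] 0.03569122035427305 0.7959503928678692
valve x at 0.2 [0.676 0.308 0.2  ] drum [ 0.598 -0.049  0.2  ] [ 0.506 -0.128  0.2  ]
valve x at 0.25 [0.661 0.304 0.25 ] drum [ 0.588 -0.032  0.25 ] [ 0.501 -0.106  0.25 ]
valve x at 0.3 [0.647 0.3   0.3  ] drum [ 0.577 -0.015  0.3  ] [ 0.496 -0.085  0.3  ]
```

Axis is at about (0.545, 0.287) with turn about 0.8 rad; plate spacing and wing length agree with the given sizes. Moving over now, high.

Request:
jog_arm(motion={"x": [0, 0, 0.05, 0.1, 0.288, 0.288, 0.288, 0.288, 0.288, 0.288, 0.288, 0.288], "y": [0, 0, -0.04, -0.08, -0.252, -0.252, -0.252, -0.252, -0.252, -0.252, -0.252, -0.252], "z": [-0.05, -0.1, -0.14, -0.14, -0.14, -0.14, -0.14, -0.14, -0.14, -0.14, -0.14, -0.14], "yaw": [0, 0, 0, 0, 0, 0, 0, 0, 0, 0, 0, 0], "jaw": [0.086, 0.086, 0.086, 0.086, 0.086, 0.086, 0.086, 0.086, 0.086, 0.086, 0.086, 0.086]}, grip_force=30)

```text
time: 1.3
ee_pos: [0.3998, -0.2492, 0.3811]
eef_rot: [0.984, 0.177, -0.0, 0.0]
ft_force: [-0.6, -0.1, 0.4]
width: 0.0857
grip_force: 0.0
```

```bash
python3 -c "
from bench import r
print(r.read_state()['joint_positions'])"
```

```text
[ 0.83148291 -0.03052846 -0.35831489  1.58415442 -0.01023596  1.58623001
 -0.74088691]
```

Request:
jog_arm(motion={"x": [0.322, 0.322, 0.322, 0.322, 0.322, 0.322, 0.322, 0.322, 0.322, 0.322, 0.322, 0.322], "y": [-0.453, -0.453, -0.453, -0.453, -0.453, -0.453, -0.453, -0.453, -0.453, -0.453, -0.453, -0.453], "z": [0, 0, 0, 0, 0, 0, 0, 0, 0, 0, 0, 0], "yaw": [0, 0, 0, 0, 0, 0, -0.42, -0.42, -0.42, -0.42, -0.42, -0.42], "jaw": [0.086, 0.086, 0.086, 0.086, 0.086, 0.086, 0.086, 0.086, 0.086, 0.086, 0.086, 0.086]})

```text
time: 2.5
ee_pos: [0.5438, 0.2916, 0.3783]
eef_rot: [0.925, 0.38, -0.002, -0.002]
ft_force: [0.3, -0.4, -0.4]
width: 0.0861
grip_force: 0.0
```

Request:
jog_arm(motion={"x": [0, 0, 0, 0], "y": [0, 0, 0, 0], "z": [0.03, 0.06, 0.09, 0.09], "yaw": [0, 0, 0, 0], "jaw": [0.086, 0.086, 0.086, 0.086]})

```text
time: 2.9
ee_pos: [0.5442, 0.2835, 0.2868]
eef_rot: [0.926, 0.377, -0.003, 0.001]
ft_force: [-0.1, -0.3, -0.3]
width: 0.0858
grip_force: 0.0
```

Run:
```python
from bench import r
from h import *
print(r.read_state()['joint_positions'].round(2))
c=r.camera('wrist');np.savez('w1.npz',**c)
cv2.imwrite('pics/w1.png',c['img'][:,:,::-1]);print(c['fx'],c['cx'],c['cy'],c['pose'].round(3).tolist())
```

```text
[ 0.09  0.42 -0.88  1.38  0.32  1.5  -1.57]
297.3186396354542 258.83652532729633 196.01741361810997 [[0.697, -0.692, -0.186, 0.593], [-0.717, -0.674, -0.179, 0.331], [-0.002, 0.258, -0.966, 0.429], [0.0, 0.0, 0.0, 1.0]]
```

View pics/w1.png

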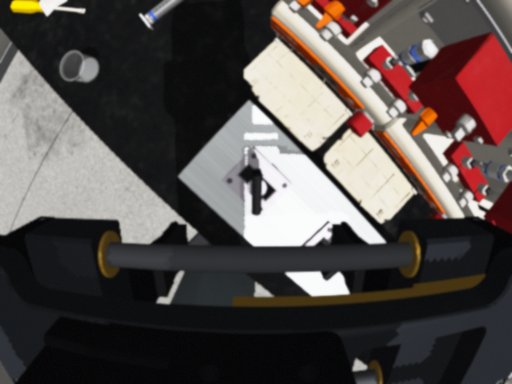

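Run:
```python
from h import *
c=np.load('w1.npz');cv2.imwrite('pics/w1c.png',cv2.resize(c['img'][140:225,210:310],None,fx=6,fy=6,interpolation=cv2.INTER_CUBIC)[:,:,::-1])
```

```text
(no output)
```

View pics/w1c.png

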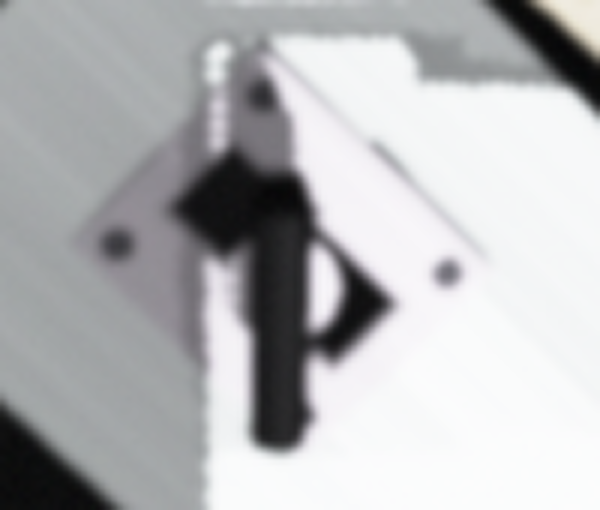

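Add to h.py:
```python
def wz(c,u,v,z):
    x,y=u-c['cx'],v-c['cy'];rr=np.hypot(x,y);th=rr/c['fx'];d=np.array([x/rr*np.sin(th),y/rr*np.sin(th),np.cos(th)]);P=c['pose']
    w=P[:3,:3]@d;o=P[:3,3];return o+w*(z-o[2])/w[2]
```

Run:
```python
from h import *
c=np.load('w1.npz')
f=lambda u,v,z:wz(c,210+u/6,140+v/6,z)
a,b=f(287,203,.183),f(278,447,.183);d=a-b
print(a,b,(a+b)/2,np.linalg.norm(d),'theta',np.arctan2(d[0],d[1]))
S=[f(117,243,.131),f(447,272,.131),f(262,95,.131)];print(S,(S[0]+S[1])/2)
d=S[2]-S[0];print('edge',np.degrees(np.arctan2(d[1],d[0])),np.linalg.norm(d)); d=S[1]-S[2];print(np.degrees(np.arctan2(d[1],d[0])),np.linalg.norm(d))
from bench import r
s=r.read_state();print(s['ee_pos'],s['eef_rot'])
```

```text
[0.55910513 0.29986884 0.183     ] [0.53233799 0.27571549 0.183     ] [0.54572156 0.28779217 0.183     ] 0.03605362601444122 theta 0.8366841032000971
[array([0.52660358, 0.30931003, 0.131     ]), array([0.56243093, 0.26516453, 0.131     ]), array([0.56222814, 0.30913941, 0.131     ])] [0.54451725 0.28723728 0.131     ]
edge -0.2744044814584843 0.03562496734307861
-89.73578622483379 0.04397535049289492
[0.5447015  0.28444038 0.28971435] [ 9.26386512e-01  3.76569367e-01 -1.78215693e-03  6.05487384e-04]
```

Request:
jog_arm(motion={"x": [0, 0, 0, 0, 0, 0], "y": [0, 0, 0, 0, 0, 0], "z": [0.03, 0.06, 0.07, 0.07, 0.07, 0.07], "yaw": [0.02, 0.02, 0.02, 0.02, 0.02, 0.02], "jaw": [0.06, 0.06, 0.06, 0.06, 0.06, 0.06]})

```text
time: 3.55
ee_pos: [0.5449, 0.2874, 0.2232]
eef_rot: [0.93, 0.368, 0.001, -0.0]
ft_force: [0.2, -0.4, -0.3]
width: 0.0606
grip_force: 0.0
```

Request:
jog_arm(motion={"x": [0, 0, 0, 0, 0, 0, 0, 0, 0, 0, 0, 0], "y": [0, 0, 0, 0, 0, 0, 0, 0, 0, 0, 0, 0], "z": [0.02, 0.035, 0.043, 0.043, 0.043, 0.043, 0.043, 0.043, 0.043, 0.043, 0.043, 0.043], "yaw": [0, 0, 0, 0, 0, 0, 0, 0, 0, 0, 0, 0], "jaw": [0.06, 0.06, 0.06, 0.06, 0.06, 0.03, 0.015, 0.004, 0.004, 0.004, 0.004, 0.004]}, grip_force=25)

```text
time: 4.75
ee_pos: [0.5442, 0.2869, 0.1782]
eef_rot: [0.93, 0.368, 0.0, 0.0]
ft_force: [0.5, 0.4, -0.6]
width: 0.012
grip_force: 0.0
```

Request:
jog_arm(motion={"x": [0, 0, 0, 0, 0], "y": [0, 0, 0, 0, 0], "z": [0, 0, 0, 0, 0], "yaw": [0, 0, 0, 0, 0], "jaw": [0.004, 0.004, 0.004, 0.004, 0.004]})

```text
time: 5.25
ee_pos: [0.5443, 0.2869, 0.1782]
eef_rot: [0.93, 0.368, -0.0, 0.0]
ft_force: [-0.0, -0.3, -0.1]
width: 0.0088
grip_force: 25.0
```

Request:
jog_arm(motion={"x": [0, 0, 0, 0, 0, 0, 0, 0, 0, 0, 0], "y": [0, 0, 0, 0, 0, 0, 0, 0, 0, 0, 0], "z": [0, 0, 0, 0, 0, 0, 0, 0, 0, 0, 0], "yaw": [-0.1, -0.2, -0.3, -0.4, -0.5, -0.6, -0.7, -0.8, -0.8, -0.8, -0.8], "jaw": [0.004, 0.004, 0.004, 0.004, 0.004, 0.004, 0.004, 0.004, 0.004, 0.004, 0.004]})

```text
time: 6.35
ee_pos: [0.5453, 0.2864, 0.1783]
eef_rot: [0.714, 0.7, 0.001, 0.001]
ft_force: [6.2, 0.0, -2.0]
width: 0.0087
grip_force: 25.0
```

Run:
```python
from bench import r
from h import *
s=r.read_state();print(s['ft_force'].round(1),s['torque'].round(2),s['joint_positions'].round(2))
c=r.camera('wrist');cv2.imwrite('pics/w2.png',c['img'][:,:,::-1])
```

```text
[ 6.2  0.  -2. ] [-0.11 -1.46 -0.01] [ 0.17  0.54 -1.    1.53  0.47  1.32 -0.89]
```

View pics/w2.png

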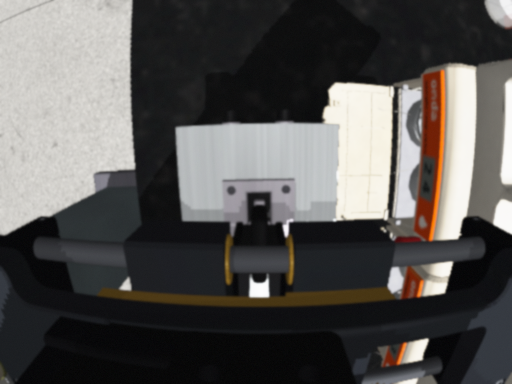

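Wing is held and in line with the slot (plate at columns 222–296, slot centred at 260). Push.

Request:
jog_arm(motion={"x": [0, 0, 0, 0, 0, 0, 0, 0], "y": [0.001, 0.001, 0.001, 0.001, 0.001, 0.001, 0.001, 0.001], "z": [0.004, 0.008, 0.012, 0.016, 0.018, 0.018, 0.018, 0.018], "yaw": [0, 0, 0, 0, 0, 0, 0, 0], "jaw": [0.004, 0.004, 0.004, 0.004, 0.004, 0.004, 0.004, 0.004]}, grip_force=40)

```text
time: 7.2
ee_pos: [0.5454, 0.2865, 0.1604]
eef_rot: [0.713, 0.701, -0.0, 0.0]
ft_force: [1.8, -4.7, 3.0]
width: 0.0089
grip_force: 40.0
```

```bash
python3 -c "
from bench import r
s=r.read_state();print(s['torque'],s['ft_force'])"
```

```text
[-1.20394289 -0.41142806 -0.04398893] [ 1.78400293 -4.67895439  3.00695957]
```

Went in with about 3 N of spring force, so not resting on the plate. Quarter turn clockwise.

Request:
jog_arm(motion={"x": [0, 0, 0, 0, 0, 0, 0, 0, 0], "y": [0, 0, 0, 0, 0, 0, 0, 0, 0], "z": [0, 0, 0, 0, 0, 0, 0, 0, 0], "yaw": [0.1, 0.2, 0.3, 0.4, 0.5, 0.6, 0.7, 0.8, 0.8], "jaw": [0.004, 0.004, 0.004, 0.004, 0.004, 0.004, 0.004, 0.004, 0.004]})

```text
time: 8.1
ee_pos: [0.5443, 0.287, 0.1602]
eef_rot: [0.93, 0.367, -0.001, 0.0]
ft_force: [-3.0, -4.7, 3.8]
width: 0.0085
grip_force: 40.0
```

Request:
jog_arm(motion={"x": [0, 0, 0, 0, 0, 0, 0, 0, 0, 0, 0], "y": [0, 0, 0, 0, 0, 0, 0, 0, 0, 0, 0], "z": [0, 0, 0, 0, 0, 0, 0, 0, 0, 0, 0], "yaw": [0.1, 0.2, 0.3, 0.4, 0.5, 0.6, 0.7, 0.74, 0.74, 0.74, 0.74], "jaw": [0.004, 0.004, 0.004, 0.004, 0.004, 0.004, 0.004, 0.004, 0.004, 0.004, 0.004]})

```text
time: 9.2
ee_pos: [0.5439, 0.288, 0.1601]
eef_rot: [1.0, 0.009, -0.001, -0.0]
ft_force: [-5.3, -0.4, 3.6]
width: 0.0086
grip_force: 40.0
```

```bash
python3 -c "
from bench import r
s=r.read_state();print(s['torque'],s['ft_force'],s['joint_positions'])"
```

```text
[-0.06258607  1.26242976 -0.04934676] [-5.28745443 -0.37752212  3.63202249] [-0.01771385  0.45965948 -0.70616144  1.55904335  0.30760087  1.23853495
 -2.32669213]
```

Request:
jog_arm(motion={"x": [0, 0, 0, 0, 0, 0, 0, 0, 0, 0, 0, 0], "y": [0, 0, 0, 0, 0, 0, 0, 0, 0, 0, 0, 0], "z": [-0.003, -0.003, -0.003, -0.003, -0.003, -0.003, -0.003, -0.02, -0.05, -0.1, -0.15, -0.15], "yaw": [0, 0, 0, 0, 0, 0, 0, 0, 0, 0, 0, 0], "jaw": [0.004, 0.02, 0.04, 0.04, 0.04, 0.04, 0.04, 0.04, 0.04, 0.04, 0.04, 0.04]})

```text
time: 10.4
ee_pos: [0.5467, 0.2887, 0.3178]
eef_rot: [1.0, 0.007, 0.005, -0.002]
ft_force: [0.0, 1.1, -0.5]
width: 0.0397
grip_force: 0.0
```

Run:
```python
from bench import r
from h import *
s=r.camera('scene');t=r.camera('wrist')
A=cv2.resize(s['img'][150:250,190:310],None,fx=4,fy=4);B=cv2.resize(t['img'][130:230,200:270],None,fx=4,fy=4)
cv2.imwrite('pics/f.png',np.hstack([A,B])[:,:,::-1])
```

```text
(no output)
```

View pics/f.png

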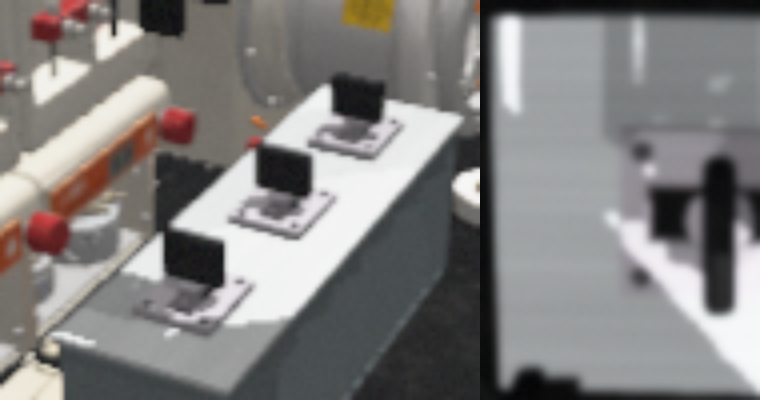

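The near fastener, at about (195,258) in the left crop, is now crosswise and as low as the other two. In the wrist crop its wing at column 720 stands across the slot. The gripper is clear, so I'm handing in.

```bash
python3 -c "
from bench import r
print(r.close_job())"
```

```text
the job is handed in; nothing more can be done
None
```

The undone fastener was pushed in, turned about 1.55 rad clockwise and released; the last pictures show it down and crosswise like the other two. The job was handed in at about 10.5 s with the gripper clear, and no verdict was returned.

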